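# Clamp a practice chalkboard in its jig with a cam lever

### The arm

A 6-joint arm with a two-finger parallel gripper is mounted at the origin on the work surface. World frame = base frame: x ahead of the robot, y to its left, z up, the work surface at z = 0. Lengths are in m, angles in rad, forces in N, time in s.
With the tool pointing down it reaches from about 0.3 to 0.875 m from the base axis. Payload 6.4 kg.
Tool frame: the origin (TCP) lies midway between the tips of the shut fingers; the grasp point (between the pads) lies 19 mm behind it (ctrl.pinch_z is the distance from the TCP to the grasp point, in m); z points along the fingers, y is the line along which they close (so a half turn about z gives the same grasp; the last joint's range is limited). The gripper opens to 85 mm and grips with 20 to 120 N. Pads are 22 mm wide; open, the fingers measure 114 mm over their backs; the gripper's body (76 mm by 85 mm) begins 54 mm behind the grasp point. The pads swing forward as they close: fully open they stand 13 mm farther back than shut.
Start: joints at [1.072, 0.181, 1.607, -0, 1.354, -0.206], TCP at [0.166, 0.551, 0.201] pointing down, gripper open.
Joint ranges: [-2.99, 2.99], [-0.89, 2.07], [0.3, 2.58], [-1.14, 4.28], [0, 2.63], [-3.12, 3.12]. Speed limits (rad/s): [2.57, 2.57, 3.01, 3.14, 3.14, 3.14].

### API

Orientations are given as a unit quaternion [w, x, y, z].
In Python, from bench import ctrl gives the robot as it stands.
- The arm moves only by the tool apply_moves, never from a script. Its argument "moves" is a list of rows, each an object with "jaw": the opening, from 0 (shut) to 1 (fully open); "offset": the shift along the tool's x, y, z in mm, a list of three; "rot": the turn, a rotation vector about the tool's x, y, z in degrees, a list of three. In form: [{"jaw": jaw, "offset": [dx, dy, dz], "rot": [ax, ay, az]}, ...]. A call has exactly 5 rows; each row shifts and turns the commanded pose from where the row before left it, along the tool's axes as they then stand; what a row does not reach is not made up. A row lasts 1/8 s, in which the tool goes at most 62.5 mm and 10.7 degrees, less where a joint would pass 70% of its speed; a pose out of reach is approached as far as the arm can. A call is refused whole if a number of a shift passes 62.5 or a number of a turn 10.7, either way. A call with a gripper value outside its range is refused whole. The fingers move at their own pace and stop on an object; the grip force is fixed at half the most. Time passes only in rows, so rows that do not move let the fingers close, or fill a call up. It gives the time, the measured TCP pose, the force, the opening and the grip force at its end, in the units of the state.
- ctrl.get_obs(): the state, without advancing time (a new reading comes with each control period).
- ctrl.camera(name): name is "scene" or "top" or "wrist"; returns (picture, depth): 384x512x3 uint8, red, green, blue; 384x512 float32, m along the optical axis (not along the pixel's ray), 0 where there is no reading.
- ctrl.camera_params(name): a dict with "K" (3x3 intrinsics, pixels), "cam_to_world" (4x4, takes a point from camera to world coordinates); the wrist camera has in their place "mount" (4x4, takes a point from camera to tool coordinates, whose origin is the TCP and whose axes are the flange's). Camera axes: x right, y down, z forward; pixel columns grow to the right and rows downward; lengths in m; the calibration is good to about 2 mm. The wrist camera is an equidistant fisheye: a pixel r from the principal point sees the ray r / f radians off the axis. A picture is of the moment at which its call begins: read the wrist's pose just before it. camera_params takes no time and is no camera call.
- ctrl.hand_in(): hands the job in; it is judged then, once.
Trained networks look in the newest picture that a camera, given by its name, has taken for a name from the list of things; names that differ only in an ending like _2 or _b are one class to them, and where a whole thing is asked for, a point or a joint stands for the part that bears it (a point fixed in the world has none). Each returns a list of dicts, best first, with "score" (0 to 1); they miss things now and then, are a little off and sometimes report something else, mostly with a low value. They report only what shows in the picture. A call takes as long as a camera call.
- ctrl.outline_of(camera, target): "region" (384x512 bool, what is visible of it) and "position" ([column, row] in pixels, amid what is visible of it).
The state is a dict: "time_s": time; "q": joint angles; "dq": joint speeds; "joint_efforts": joint torques, N m; "eef_pos": TCP position; "eef_rot": TCP orientation; "wrist_force": force on the tool from outside, world axes, zero at the start; "torque": the same for the moment, N m; "opening": opening from 0.0 (shut) to 1.0 (fully open); "grasp_force": force on a finger pad.
Only numpy, scipy, OpenCV 4.12 (cv2) and the standard library are available. Lean on these libraries where they do the work, as an engineer would, in place of code of your own. Each camera call takes 0.05 s, during which the arm holds its last target. There are 200 camera calls.

### The job

Slide the small green chalkboard all the way up against the dark wooden stop rail at the far edge of the plywood jig, and then swing the red cam lever round until the cam has taken up the gap and holds the board snugly against the cork pad with about 20 N. Do not overtighten it, leave the board flush with the rail and clamped when you let go, and do not disturb the mug, the glue stick, the eraser or the chalk box.

Things in the scene. Friction and masses are not known exactly. Their poses are not given: they have to be found in the camera images.
- jig: Fixed plywood plate 260 (x) x 420 (y) x 12 mm on the desk; origin at the centre of its underside, +x towards the far stop rail, +y towards the cork pad. Its top is 12 mm above the desk. A board home against the rail has its origin at jig x = +10 mm.
- rail (a point): Middle of the top edge of the stop rail's near face, at jig x = +85, y = +35 mm, 18 mm above the plate. The dark wooden rail is 20 mm thick and 200 mm long along jig y.
- pad_spot (a point): Nominal middle of the cork pad's face (jig x = +10, y = +135 mm, 10 mm above the plate). The true face, 60 mm long, looks to jig -y and lies up to 2 mm either way of this, differently every time, so contact must be felt. The pad is sprung, 8 N per mm, 6 mm of travel, on a fixed grey block 90 x 22 mm, 26 mm high.
- board: Loose green chalkboard, aluminium frame, 150 (x) x 200 (y) x 16 mm, 0.25 to 0.5 kg; origin at the centre of its underside, x and y along the jig's when home. It starts flat on the jig between cam and pad, 20 to 50 mm short of the rail, slightly askew, with some mm of play at both sides. The cam should press it with about 20 N: under 8 N is loose, over 30 N too tight, over 90 N even for a moment damages it.
- clamp: Fixed base of the cam clamp, on the jig at the -y side of the board; origin on the jig's plate (12 mm above the desk), on the upright pivot axis, at about jig x = +10, y = -92 to -94 mm; axes as the jig's.
- cam_disc (a point): On the pivot axis, at the height of the cam's top, 23 mm above the plate. The cam is a black disc of 28 mm radius, 3 to 23 mm above the plate, its centre 8 mm off the pivot; its reach towards the board grows by 8 mm x (1 - cos q), q being joint cam. The lever stays where it is left, clamped or not.
- cam (a joint): Lever angle q, rad, 0 (open) to 2.7, growing clockwise seen from above; the arm points 0.70 + q clockwise of jig +x. The cam starts to press the board on the pad somewhere from q = 1.1 to 2.1, then presses with 60 to 75 N more per rad. Pushing the knob sideways slowly takes a fairly steady 1 to 4.5 N till then (1 to 2 N more once the loose board moves along), and climbs from there by 14 to 45 N per rad.
- cam_knob (a point): Centre of the top of the lever's upright red knob: 18 mm diameter, 24 to 58 mm above the plate (top 70 mm above the desk), centred 90 mm from the pivot. The red arm below it, 16 mm wide, 24 to 33 mm above the plate, passes over the board.
- mug: White mug, 80 mm wide, 95 mm high, handle at +y; origin at the centre of its underside. Leave it alone.
- gluestick: White glue stick with blue cap, 32 mm wide, 90 mm high, standing; origin at the centre of its underside. Leave it alone.
- eraser: Board eraser, 110 x 45 x 34 mm; origin at the centre of its underside. Leave it alone.
- chalkbox: Open cardboard box of chalk, 70 x 50 x 45 mm; origin at the centre of its underside. Leave it alone.

How it is judged:
On the way, in this order (a step that is already met when the one before it is completed fails the run):
1. the board lies flush against the stop rail while the cam is still loose (under 3 N on the board) (x of board in the frame of jig above 0.0065 m and angle between the x axis of board and the x axis of jig, either way round below 0.03 rad and z of board in the frame of jig below 0.017 m and y of board in the frame of jig between 0.02 and 0.05 m and contact force between clamp and board below 3 N), for 0.2 s.
2. the cam holds the seated board with 8 to 30 N (x of board in the frame of jig above 0.0065 m and angle between the x axis of board and the x axis of jig, either way round below 0.03 rad and z of board in the frame of jig below 0.017 m and y of board in the frame of jig between 0.02 and 0.05 m and contact force between clamp and board between 8 and 30 N), for 0.2 s.
At the end, for the whole second after the job is handed in: The board rests flat on the jig within 3.5 mm of the stop rail and 0.03 rad of square to it, at rest, and the cam alone presses it on the pad with 8 to 30 N (all of step 2 and linear speed of board below 0.005 m/s); the robot touches nothing.
It fails at once if the cam presses on the board with more than 90 N at any moment (overrun) (contact force between clamp and board above 90 N).
It fails at once if the mug is moved more than 20 mm (distance of mug from where it was at the start of the episode above 0.02 m).
It fails at once if the gluestick is moved more than 20 mm (distance of gluestick from where it was at the start of the episode above 0.02 m).
It fails at once if the eraser is moved more than 20 mm (distance of eraser from where it was at the start of the episode above 0.02 m).
It fails at once if the chalkbox is moved more than 20 mm (distance of chalkbox from where it was at the start of the episode above 0.02 m).
It also fails if it takes over 72 s, if anything falls off the work surface, if the arm or the gripper's body presses on something with over 40 N, if the wrist force passes 120 N, or if a joint passes its speed limit or range.

## Working session

There is one attempt and no reset: what is moved stays moved. The work goes in short steps, Python scripts to look and compute and a tool call to move; the robot and the scene stay as the last step left them, time stands still between calls to the robot, and variables do not carry over. Pictures are saved under pics/ and viewed, at most 10 in all, crops included, and the job is handed in when it is done.

Besides the shell and the picture viewer there is one more tool, called as name(argument=value, ...), one argument or row to a line, values as JSON. apply_moves: Moves the arm, as the interface text tells. Its arguments: {"type":"object","properties":{"moves":{"type":"array"}},"required":["moves"]}

```bash
mkdir -p pics; ls; cat > h.py <<'E'
import numpy as np, cv2
from bench import ctrl
def pix2w(cam,uv,depth):
    p=ctrl.camera_params(cam);K=np.array(p["K"]);T=np.array(p["cam_to_world"])
    uv=np.atleast_2d(uv).astype(float);d=np.atleast_1d(depth)
    c=np.c_[(uv[:,0]-K[0,2])/K[0,0]*d,(uv[:,1]-K[1,2])/K[1,1]*d,d]
    return c@T[:3,:3].T+T[:3,3]
def cloud(cam,region,depth):
    r,c=np.nonzero(region&(depth>0));return pix2w(cam,np.c_[c,r],depth[r,c])
E
python3 - <<'E'
from h import *
o=ctrl.get_obs();print(o)
im,d=ctrl.camera("top");cv2.imwrite("pics/top.png",im[:,:,::-1])
p=ctrl.camera_params("top");print(p)
np.savez("top.npz",im=im,d=d)
for n in ["jig","board","rail","cam_knob","clamp","mug","gluestick","eraser","chalkbox"]:
    r=ctrl.outline_of("top",n)
    for x in r[:2]:
        P=cloud("top",x["region"],d)
        print(n,x["score"],x["position"],np.median(P,0).round(3),P.min(0).round(3),P.max(0).round(3))
E
```

```text
pics
{'time_s': 0.0, 'q': array([ 1.07166580e+00,  1.81557169e-01,  1.60801274e+00,  3.63542900e-05,
        1.35376199e+00, -2.06303442e-01]), 'dq': array([ 0.000216  , -0.00090216, -0.00195588, -0.00059957, -0.00069705,
        0.00040002]), 'joint_efforts': array([ 1.05911578e-03, -4.44876587e+01, -3.51339483e+01, -1.53333672e-04,
        9.27751302e-03, -4.89255015e-06]), 'eef_pos': array([0.16566244, 0.54999913, 0.20017283]), 'eef_rot': array([-3.17063647e-04,  1.45894826e-01,  9.89299724e-01, -8.09952569e-04]), 'wrist_force': array([-0.14033545,  0.30190863,  0.869656  ]), 'torque': array([-0.05434129,  0.03960553,  0.01480799]), 'grasp_force': 0.0, 'opening': 0.9996575192220013}
{'K': array([[477.29804831,   0.        , 258.86131705],
       [  0.        , 477.29804831, 190.01858522],
       [  0.        ,   0.        ,   1.        ]]), 'cam_to_world': array([[-0.01338641, -0.99105103,  0.13281063,  0.36174422],
       [-0.99983205,  0.01492943,  0.01062915, -0.00261891],
       [-0.01251682, -0.13264604, -0.99108443,  1.54187251],
       [ 0.        ,  0.        ,  0.        
[... 339 characters left out ...]
11] [ 0.409 -0.278 -0.002] [0.736 0.176 0.04 ]
cam_knob 0.54 [315.9, 185.8] [ 0.573 -0.165  0.039] [ 0.535 -0.235  0.008] [ 0.613 -0.126  0.075]
clamp 0.71 [314.4, 187.3] [ 0.567 -0.168  0.037] [ 0.528 -0.232  0.002] [ 0.619 -0.126  0.075]
mug 0.94 [131.7, 177.4] [0.616 0.418 0.042] [ 0.565  0.353 -0.005] [0.653 0.451 0.1  ]
mug 0.43 [289.8, 176.7] [ 0.598 -0.09   0.011] [ 0.409 -0.279 -0.009] [0.741 0.177 0.074]
gluestick 0.42 [145.1, 233.7] [0.431 0.359 0.086] [0.417 0.349 0.023] [0.446 0.381 0.096]
eraser 0.91 [390.0, 172.8] [ 0.609 -0.41   0.033] [ 0.555 -0.448  0.001] [ 0.669 -0.38   0.042]
chalkbox 0.95 [386.0, 222.9] [ 0.465 -0.382  0.045] [ 0.428 -0.421 -0.005] [ 0.506 -0.352  0.061]
```

```bash
python3 - <<'E'
from h import *
im=np.load("top.npz")["im"]
c=im[100:270,180:420];cv2.imwrite("pics/c1.png",cv2.resize(c,None,fx=3.3,fy=3.3,interpolation=cv2.INTER_CUBIC)[:,:,::-1])
E
```

```text
(no output)
```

View pics/c1.png

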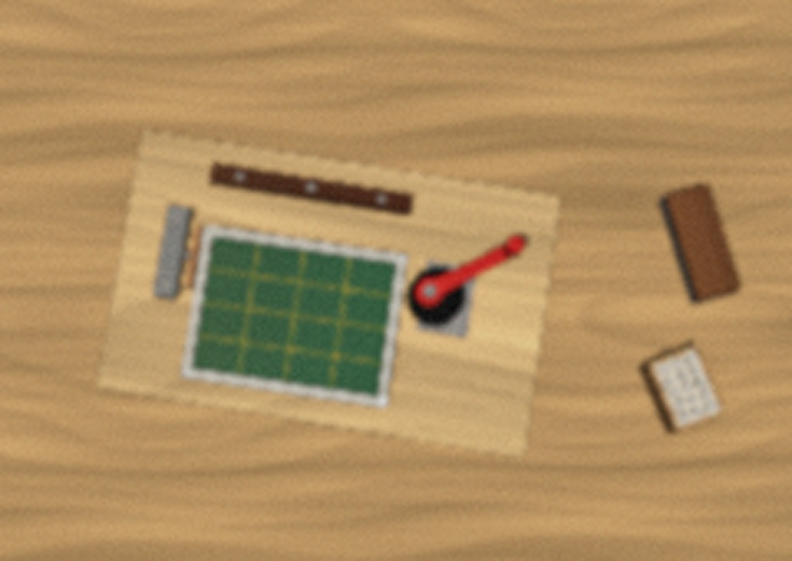

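```bash
cat >> h.py <<'E'
def toplane(cam,uv,z):
    p=ctrl.camera_params(cam);K=np.array(p["K"]);T=np.array(p["cam_to_world"])
    uv=np.atleast_2d(uv).astype(float)
    r=np.c_[(uv[:,0]-K[0,2])/K[0,0],(uv[:,1]-K[1,2])/K[1,1],np.ones(len(uv))]@T[:3,:3].T
    return T[:3,3]+r*((z-T[2,3])/r[:,2])[:,None]
def rect(cam,mask,z):
    cs,_=cv2.findContours(mask.astype(np.uint8),cv2.RETR_EXTERNAL,cv2.CHAIN_APPROX_NONE)
    c=max(cs,key=cv2.contourArea)[:,0]
    P=toplane(cam,c,z)[:,:2].astype(np.float32)*1000
    r=cv2.minAreaRect(P);return r
E
python3 - <<'E'
from h import *
z=np.load("top.npz");im=z["im"];
h=cv2.cvtColor(im,cv2.COLOR_RGB2HSV).astype(int);H,S,V=h[...,0],h[...,1],h[...,2]
w=np.zeros(H.shape,bool);w[100:270,180:355]=1
r=ctrl.outline_of("top","jig")[0]["region"]
print("jig",rect("top",r,.012))
g=(H>40)&(H<90)&(S>60)&w
print("green",g.sum(),rect("top",g,.028))
b=(V<120)&(S>60)&w;b[160:]=0
print("rail",b.sum(),rect("top",b,.03))
rd=((H<8)|(H>172))&(S>150)&(V>110)&w
ys,xs=np.nonzero(rd);print("red",rd.sum(),rect("top",rd,.045),xs.min(),xs.max(),ys.min(),ys.max())
gr=(S<40)&w;n,l,st,ce=cv2.connectedComponentsWithStats(gr.astype(np.uint8))
for i in range(1,n):
    if st[i,4]>15: print(st[i],rect("top",l==i,.028))
k=ctrl.outline_of("top","board")[0]["region"];print("board",rect("top",k,.028))
# knob pixel & cam
print(toplane("top",[[180+516/3.3,100+243/3.3]],.07),toplane("top",[[180+428/3.3,100+292/3.3]],.045))
E
```

```text
jig ((572.4304809570312, -52.17771911621094), (422.5884704589844, 263.8016357421875), 79.74165344238281)
green 2052 ((547.6920166015625, -17.708114624023438), (176.48406982421875, 125.49100494384766), 80.8777847290039)
rail 285 ((671.98779296875, -33.99748992919922), (192.04371643066406, 20.488128662109375), 80.1635513305664)
red 177 ((590.3382568359375, -185.73187255859375), (25.504703521728516, 117.14468383789062), 30.943313598632812) 306 338 171 192
[227 163  10  27 157] ((611.2940063476562, 99.38894653320312), (20.135290145874023, 86.01416015625), 80.34468841552734)
[235 169  68  54 564] ((547.2941284179688, -17.366561889648438), (197.55796813964844, 148.071044921875), 80.71722412109375)
[306 186  17  15 111] ((545.7884521484375, -169.73670959472656), (38.40155029296875, 56.917354583740234), 22.858224868774414)
board ((546.2061157226562, -16.08690643310547), (201.0368194580078, 150.5711212158203), 80.69568634033203)
[[ 0.60689548 -0.22927882  0.07      ]] [[ 0.56480384 -0.1473401   0.045     ]]
```

apply_moves(
  moves=[
    {"jaw": 1,"offset": [0,0,0],"rot": [0,0,-6.8]},
    {"jaw": 1,"offset": [-37.5,-49.2,0],"rot": [0,0,0]},
    {"jaw": 1,"offset": [-37.5,-49.2,0],"rot": [0,0,0]},
    {"jaw": 1,"offset": [-37.5,-49.2,0],"rot": [0,0,0]},
    {"jaw": 1,"offset": [-37.5,-49.2,0],"rot": [0,0,0]},
  ],
)

```text
time_s: 1.23
eef_pos: [0.2802, 0.3292, 0.2013]
eef_rot: [0.0, 0.087, 0.996, 0.0]
wrist_force: [1.4, 1.0, 0.3]
opening: 0.998
grasp_force: 0.0
```

apply_moves(
  moves=[
    {"jaw": 1,"offset": [-37.5,-49.2,0],"rot": [0,0,0]},
    {"jaw": 1,"offset": [-37.5,-49.2,0],"rot": [0,0,0]},
    {"jaw": 1,"offset": [-37.5,-49.2,0],"rot": [0,0,0]},
    {"jaw": 1,"offset": [-37.5,-49.2,0],"rot": [0,0,0]},
    {"jaw": 1,"offset": [-37.5,-49.2,0],"rot": [0,0,0]},
  ],
)

```text
time_s: 1.85
eef_pos: [0.4225, 0.054, 0.2016]
eef_rot: [0.001, 0.087, 0.996, 0.0]
wrist_force: [0.7, 0.6, -0.3]
opening: 1.003
grasp_force: 0.0
```

apply_moves(
  moves=[
    {"jaw": 1,"offset": [-37.5,-49.2,0],"rot": [0,0,0]},
    {"jaw": 1,"offset": [0,0,0],"rot": [0,0,0]},
    {"jaw": 1,"offset": [0,0,60],"rot": [0,0,0]},
    {"jaw": 1,"offset": [0,0,40],"rot": [0,0,0]},
    {"jaw": 1,"offset": [0,0,0],"rot": [0,0,0]},
  ],
)

```text
time_s: 2.48
eef_pos: [0.4468, 0.0026, 0.0985]
eef_rot: [-0.004, 0.087, 0.996, 0.001]
wrist_force: [0.7, -0.5, 0.1]
opening: 0.999
grasp_force: 0.0
```

apply_moves(
  moves=[
    {"jaw": 1,"offset": [0,0,50],"rot": [0,0,0]},
    {"jaw": 1,"offset": [0,0,34],"rot": [0,0,0]},
    {"jaw": 1,"offset": [0,0,9],"rot": [0,0,0]},
    {"jaw": 1,"offset": [0,0,0],"rot": [0,0,0]},
    {"jaw": 1,"offset": [0,0,0],"rot": [0,0,0]},
  ],
)

```text
time_s: 3.1
eef_pos: [0.4518, 0.0007, 0.01]
eef_rot: [0.002, 0.087, 0.996, -0.0]
wrist_force: [0.1, -1.1, 0.0]
opening: 1.001
grasp_force: 0.0
```

```bash
python3 - <<'E'
from h import *
im,d=ctrl.camera("scene");cv2.imwrite("pics/s1.png",im[:,:,::-1])
print(ctrl.get_obs()["wrist_force"])
E
```

```text
[0.85415586 0.24366018 0.53254301]
```

View pics/s1.png

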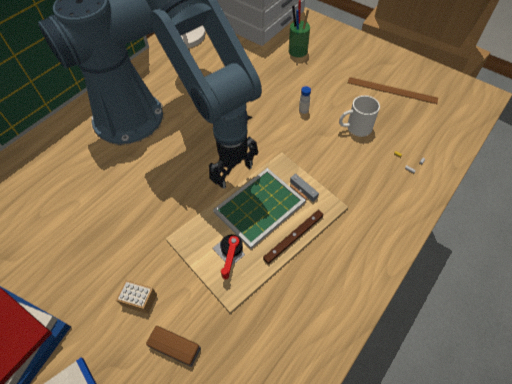

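The gripper (235,160) stands at the board's near edge. The lever (230,255) still points away from the board, and everything is clear.

apply_moves(
  moves=[
    {"jaw": 1,"offset": [0,0,5],"rot": [0,0,0]},
    {"jaw": 1,"offset": [-6,0,0],"rot": [0,0,0]},
    {"jaw": 1,"offset": [-6,0,0],"rot": [0,0,0]},
    {"jaw": 1,"offset": [-6,0,0],"rot": [0,0,0]},
    {"jaw": 1,"offset": [-6,0,0],"rot": [0,0,0]},
  ],
)

```text
time_s: 3.78
eef_pos: [0.4742, -0.0033, 0.0031]
eef_rot: [0.0, 0.087, 0.996, -0.0]
wrist_force: [-0.0, -0.6, -0.7]
opening: 1.0
grasp_force: 0.0
```

apply_moves(
  moves=[
    {"jaw": 1,"offset": [-5,0,0],"rot": [0,0,0]},
    {"jaw": 1,"offset": [-5,0,0],"rot": [0,0,0]},
    {"jaw": 1,"offset": [-4,0,0],"rot": [0,0,0]},
    {"jaw": 1,"offset": [-4,0,0],"rot": [0,0,0]},
    {"jaw": 1,"offset": [-2,0,0],"rot": [0,0,0]},
  ],
)

```text
time_s: 4.4
eef_pos: [0.4936, -0.0066, 0.0031]
eef_rot: [0.0, 0.087, 0.996, 0.0]
wrist_force: [-0.0, 0.0, 0.9]
opening: 1.002
grasp_force: 0.0
```

```bash
cat > st.py <<'E'
from h import *
im,d=ctrl.camera("top")
h=cv2.cvtColor(im,cv2.COLOR_RGB2HSV).astype(int);H,S,V=h[...,0],h[...,1],h[...,2]
w=np.zeros(H.shape,bool);w[100:270,180:355]=1
g=(H>40)&(H<90)&(S>60)&w
(c,s,a)=rect("top",g,.028);e=np.array(c)-[572.4,-52.2]
t=np.radians(-10);R=np.array([[np.cos(t),-np.sin(t)],[np.sin(t),np.cos(t)]])
print("board jig",(R.T@e).round(1),s,a)
o=ctrl.get_obs();print("tcp jig",(R.T@(o["eef_pos"][:2]*1000-[572.4,-52.2])).round(1),o["wrist_force"].round(2))
im2,_=ctrl.camera("scene")
import sys
if len(sys.argv)>1:
    a=cv2.resize(im[120:240,190:350],None,fx=3,fy=3);b=cv2.resize(im2[110:320,140:370],None,fx=360/210,fy=360/210)[:360]
    cv2.imwrite(sys.argv[1],np.hstack([a[:,:400],b])[:,:800,::-1])
E
python3 st.py pics/m1.png
```

```text
board jig [-28.8  29.3] (178.72128295898438, 124.68474578857422) 79.52682495117188
tcp jig [-85.3  31.1] [-0.17 -0.44 -0.87]
```

View pics/m1.png

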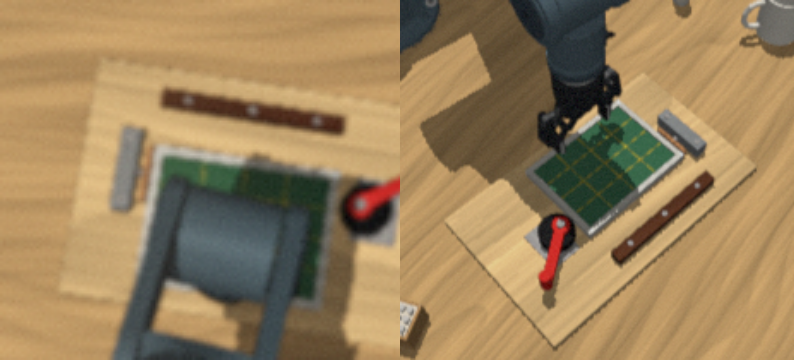

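```bash
cat >> h.py <<'E'
t=np.radians(-10);R=np.array([[np.cos(t),-np.sin(t)],[np.sin(t),np.cos(t)]])
def far(im):
    h=cv2.cvtColor(im,cv2.COLOR_RGB2HSV).astype(int);H,S,V=h[...,0],h[...,1],h[...,2]
    w=np.zeros(H.shape,bool);w[100:270,180:355]=1
    g=(H>40)&(H<90)&(S>60)&w
    n,l,st,_=cv2.connectedComponentsWithStats(g.astype(np.uint8));g=l==1+np.argmax(st[1:,4])
    r,c=np.nonzero(g);P=(toplane("top",np.c_[c,r],.028)[:,:2]*1000-[572.4,-52.2])@R
    for y in range(-50,120,20):
        m=abs(P[:,1]-y)<4
        print(y,P[m,0].max().round(1),P[m,0].min().round(1),end=" | ")
    print("y",P[:,1].min().round(1),P[:,1].max().round(1))
E
python3 - <<'E'
from h import *
far(np.load("top.npz")["im"])
im,d=ctrl.camera("top");far(im)
im,d=ctrl.camera("scene")
p=ctrl.camera_params("scene")
# gripper points near table from scene depth
P=cloud("scene",np.ones(d.shape,bool),d);c=im[d>0]
J=(P[:,:2]*1000-[572.4,-52.2])@R
m=(c.max(1)<60)&(abs(J[:,0]+85)<50)&(abs(J[:,1]-31)<75)&(P[:,2]>.012)
for y in range(-40,110,10):
    k=m&(abs(J[:,1]-y)<5)
    if k.sum()>3: print(y,k.sum(),"zmin",np.sort(P[k,2])[:3].round(3),"x at low",J[k][np.argsort(P[k,2])[:3],0].round(0))
E
```

```text
-50 32.3 -91.8 | -30 32.5 -92.2 | -10 32.6 -92.1 | 10 31.8 -92.0 | 30 32.4 -91.9 | 50 29.4 -91.8 | 70 29.5 -92.2 | 90 29.7 -92.1 | 110 29.9 -92.0 | y -58.6 118.4
-50 32.3 -91.3 | -30 32.5 5.3 | -10 32.6 -0.4 | 10 32.8 2.4 | 30 32.4 5.8 | 50 29.4 3.2 | 70 29.5 6.1 | 90 29.7 9.9 | 110 29.9 5.9 | y -59.8 117.9
-40 394 zmin [0.02  0.022 0.022] x at low [-94. -52. -61.]
-30 557 zmin [0.021 0.021 0.021] x at low [-70. -52. -78.]
-20 109 zmin [0.022 0.023 0.023] x at low [-46. -91. -36.]
-10 429 zmin [0.02  0.021 0.021] x at low [-52. -72. -57.]
0 397 zmin [0.021 0.021 0.022] x at low [-55. -83. -44.]
10 304 zmin [0.013 0.021 0.021] x at low [-116.  -51.  -41.]
20 262 zmin [0.02  0.021 0.021] x at low [-38. -74. -90.]
30 209 zmin [0.021 0.021 0.024] x at low [-46. -48. -79.]
40 182 zmin [0.022 0.022 0.022] x at low [-73. -53. -49.]
50 132 zmin [0.021 0.022 0.022] x at low [-59. -71. -49.]
60 78 zmin [0.022 0.022 0.022] x at low [-75. -58. -72.]
70 361 zmin [0.021 0.022 0.024] x at low [-76. -74. -45.]
80 176 zmin [0.022 0.022 0.022] x at low [-78. -75. -81.]
90 86 zmin [0.022 0.023 0.023] x at low [-72. -56. -58.]
100 12 zmin [0.102 0.103 0.105] x at low [-74. -74. -75.]
```

apply_moves(
  moves=[
    {"jaw": 1,"offset": [0,0,-20],"rot": [0,0,0]},
    {"jaw": 0,"offset": [25,0,-20],"rot": [0,0,0]},
    {"jaw": 0,"offset": [25,0,0],"rot": [0,0,0]},
    {"jaw": 0,"offset": [0,0,0],"rot": [0,0,0]},
    {"jaw": 0,"offset": [0,0,0],"rot": [0,0,0]},
  ],
)

```text
time_s: 5.22
eef_pos: [0.445, 0.0018, 0.0433]
eef_rot: [0.001, 0.087, 0.996, -0.0]
wrist_force: [-0.0, -0.2, 0.2]
opening: 0.141
grasp_force: 0.0
```

apply_moves(
  moves=[
    {"jaw": 0,"offset": [0,0,15],"rot": [0,0,0]},
    {"jaw": 0,"offset": [0,0,8],"rot": [0,0,0]},
    {"jaw": 0,"offset": [0,0,0],"rot": [0,0,0]},
    {"jaw": 0,"offset": [-5,0,0],"rot": [0,0,0]},
    {"jaw": 0,"offset": [-5,0,0],"rot": [0,0,0]},
  ],
)

```text
time_s: 5.85
eef_pos: [0.4548, 0.0001, 0.0204]
eef_rot: [0.0, 0.087, 0.996, -0.0]
wrist_force: [-0.5, 0.4, 0.9]
opening: 0.0
grasp_force: 0.0
```

apply_moves(
  moves=[
    {"jaw": 0,"offset": [-4,0,2],"rot": [0,0,0]},
    {"jaw": 0,"offset": [-6,0,0],"rot": [0,0,0]},
    {"jaw": 0,"offset": [-8,0,0],"rot": [0,0,0]},
    {"jaw": 0,"offset": [-8,0,0],"rot": [0,0,0]},
    {"jaw": 0,"offset": [-8,0,0],"rot": [0,0,0]},
  ],
)

```text
time_s: 6.48
eef_pos: [0.4881, -0.0057, 0.0181]
eef_rot: [0.0, 0.087, 0.996, -0.0]
wrist_force: [0.1, -0.4, 0.5]
opening: -0.006
grasp_force: 0.0
```

```bash
python3 st.py; python3 -c "
from h import *
far(ctrl.camera('top')[0])"
```

```text
board jig [-29.8  28.9] (177.17689514160156, 125.43476104736328) 80.87739562988281
tcp jig [-89.9  31. ] [ 0.47 -1.11  0.43]
-50 32.3 -91.8 | -30 32.5 2.1 | -10 32.6 -3.6 | 10 32.3 -0.8 | 30 31.9 -0.1 | 50 29.4 -1.0 | 70 29.5 2.4 | 90 29.7 3.5 | 110 29.9 5.9 | y -60.3 118.4
```

```bash
python3 - <<'E'
from h import *
im,d=ctrl.camera("scene");p=ctrl.camera_params("scene")
a=im[120:230,170:330]
K=np.array(p["K"]);T=np.linalg.inv(np.array(p["cam_to_world"]))
def pr(w):
    c=T[:3,:3]@w+T[:3,3];return (K@c)[:2]/c[2]
a=cv2.resize(a,None,fx=4.5,fy=4.5,interpolation=cv2.INTER_CUBIC)
def mark(w,col):
    u=(pr(np.array(w))-[170,120]+.5)*4.5; cv2.circle(a,tuple(int(v) for v in u),4,col,-1)
mark(ctrl.get_obs()["eef_pos"],(255,255,0))
c=np.array([.5724,-.0522])
for x in(-106,44):
    for y in(-70,130):
        q=c+R@np.array([x,y])/1000; mark([*q,.028],(255,0,255))
for x in(-130,130):
    for y in(-210,210):
        q=c+R@np.array([x,y])/1000; mark([*q,.012],(0,255,255))
cv2.imwrite("pics/z1.png",a[:,:,::-1])
E
```

```text
(no output)
```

View pics/z1.png

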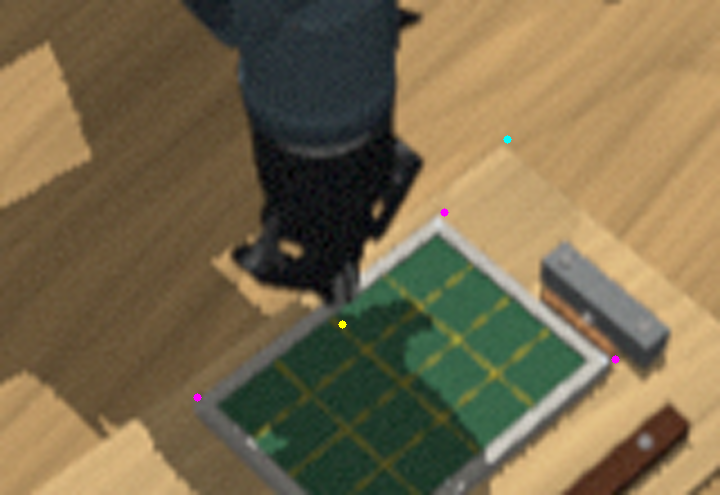

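The closed finger (345,300) is right at the board's near edge. The projected marks are about 8–15 mm off, so the jig lies somewhat farther out than I estimated. I'll keep pushing by feel.

apply_moves(
  moves=[
    {"jaw": 0,"offset": [-5,0,0],"rot": [0,0,0]},
    {"jaw": 0,"offset": [-5,0,0],"rot": [0,0,0]},
    {"jaw": 0,"offset": [-5,0,0],"rot": [0,0,0]},
    {"jaw": 0,"offset": [-5,0,0],"rot": [0,0,0]},
    {"jaw": 0,"offset": [0,0,0],"rot": [0,0,0]},
  ],
)

```text
time_s: 7.3
eef_pos: [0.5077, -0.0091, 0.0182]
eef_rot: [0.0, 0.087, 0.996, -0.0]
wrist_force: [-0.5, -0.7, -0.3]
opening: 0.002
grasp_force: 0.0
```

```bash
python3 st.py; python3 - <<'E'
from h import *
im,d=ctrl.camera('top');far(im)
h=cv2.cvtColor(im,cv2.COLOR_RGB2HSV).astype(int);H,S,V=h[...,0],h[...,1],h[...,2]
r,c=np.nonzero((H>40)&(H<90)&(S>60));m=(r>100)&(r<270)&(c>180)&(c<355)
P=pix2w("top",np.c_[c,r][m],d[r,c][m]);print("board z from depth",np.percentile(P[:,2],[5,50,95]))
im,d=ctrl.camera('scene')
for n in ["board","cam_knob","clamp","rail"]:
    x=ctrl.outline_of("scene",n)
    if x:
        P=cloud("scene",x[0]["region"],d);print(n,x[0]["score"],np.median(P,0).round(3),P.min(0).round(3),P.max(0).round(3))
E
```

```text
board jig [-29.8  12.6] (142.3837127685547, 125.58760070800781) 80.2530517578125
tcp jig [-71.6  31.2] [-0.39  0.01  0.17]
-50 32.3 -91.3 | -30 32.0 25.0 | -10 32.6 22.5 | 10 31.8 22.1 | 30 29.2 26.0 | 50 29.4 25.2 | 70 29.5 25.8 | Traceback (most recent call last):
  File "<stdin>", line 2, in <module>
  File "h.py", line 29, in far
    print(y,P[m,0].max().round(1),P[m,0].min().round(1),end=" | ")
            ~~~~~~~~~~^^
    return umr_maximum(a, axis, None, out, keepdims, initial, where)
ValueError: zero-size array to reduction operation maximum which has no identity
```

```bash
python3 - <<'E'
from h import *
im,d=ctrl.camera("scene");a=cv2.resize(im[120:260,170:330],None,fx=3,fy=3,interpolation=cv2.INTER_CUBIC)[:384]
w,_=ctrl.camera("wrist");cv2.imwrite("pics/z2.png",np.hstack([a[:384],w[:,100:400]])[:,:,::-1])
# lowest dark gripper points in scene with 3D
P=cloud("scene",np.ones(d.shape,bool),d);c=im[d>0]
e=ctrl.get_obs()["eef_pos"]
for z in (.03,.04,.05,.06,.07):
    m=(c.max(1)<70)&(abs(P[:,2]-z)<.005)&(np.hypot(*(P[:,:2]-e[:2]).T)<.08)
    if m.sum(): print(z,m.sum(),P[m].mean(0).round(3),P[m].min(0).round(3),P[m].max(0).round(3))
print(e,d.shape)
for uv in [(240,200),(260,190),(250,215),(230,150)]:
    print(uv,d[uv[1],uv[0]],pix2w("scene",[uv],d[uv[1],uv[0]]).round(3))
E
```

```text
0.03 356 [ 0.525 -0.04   0.026] [ 0.473 -0.088  0.025] [0.583 0.022 0.029]
0.05 2 [ 0.513 -0.014  0.053] [ 0.511 -0.018  0.052] [ 0.515 -0.011  0.053]
0.06 13 [ 0.512 -0.017  0.061] [ 0.502 -0.025  0.056] [ 0.517 -0.001  0.064]
0.07 15 [ 0.512 -0.018  0.07 ] [ 0.505 -0.026  0.065] [0.516 0.    0.074]
[ 0.50696125 -0.00894876  0.01802708] (384, 512)
(240, 200) 1.0567055 [[ 0.494 -0.038  0.022]]
(260, 190) 1.0709176 [[0.519 0.019 0.025]]
(250, 215) 1.026296 [[ 0.547 -0.06   0.027]]
(230, 150) 0.87316805 [[ 0.488 -0.046  0.239]]
```

View pics/z2.png

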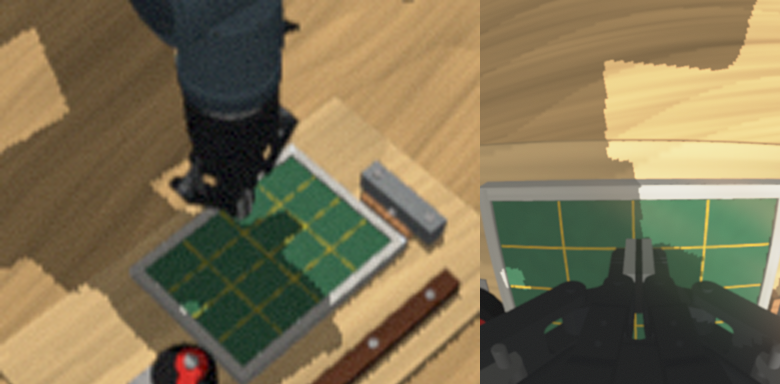

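```bash
python3 - <<'E'
from h import *
im,d=ctrl.camera("scene")
for v in range(180,194,2):
    print(v,[(im[v,u].tolist(),(pix2w("scene",[(u,v)],d[v,u])[0]*1000).astype(int).tolist()) for u in range(246,256,3)])
E
```

```text
180 [([19, 24, 23], [513, -29, 123]), ([10, 2, 13], [520, -25, 125]), ([8, 16, 17], [515, -8, 100]), ([13, 29, 22], [519, 0, 95])]
182 [([10, 14, 18], [512, -28, 112]), ([16, 12, 15], [521, -26, 118]), ([34, 37, 36], [517, -10, 96]), ([53, 85, 59], [491, 32, 23])]
184 [([17, 23, 26], [511, -27, 102]), ([16, 11, 19], [516, -22, 100]), ([67, 68, 65], [516, -10, 86]), ([57, 100, 73], [495, 26, 24])]
186 [([16, 23, 21], [510, -27, 91]), ([35, 36, 36], [516, -22, 91]), ([49, 47, 49], [516, -11, 78]), ([55, 98, 69], [499, 21, 23])]
188 [([18, 12, 17], [507, -24, 76]), ([68, 68, 66], [513, -19, 75]), ([48, 47, 48], [518, -13, 72]), ([56, 104, 74], [505, 14, 27])]
190 [([19, 26, 25], [507, -24, 67]), ([59, 58, 59], [512, -19, 64]), ([41, 45, 38], [516, -12, 60]), ([58, 104, 75], [507, 11, 24])]
192 [([53, 58, 29], [491, -8, 23]), ([59, 66, 63], [510, -17, 51]), ([41, 77, 54], [505, 1, 23]), ([50, 91, 65], [512, 5, 24])]
```

apply_moves(
  moves=[
    {"jaw": 0,"offset": [28,0,0],"rot": [0,0,0]},
    {"jaw": 0,"offset": [32,0,0],"rot": [0,0,0]},
    {"jaw": 0,"offset": [0,0,10],"rot": [0,0,0]},
    {"jaw": 0,"offset": [0,0,8],"rot": [0,0,0]},
    {"jaw": 0,"offset": [0,0,0],"rot": [0,0,0]},
  ],
)

```text
time_s: 8.22
eef_pos: [0.4483, 0.0013, -0.0005]
eef_rot: [-0.0, 0.087, 0.996, 0.0]
wrist_force: [-0.3, 0.3, -0.2]
opening: 0.001
grasp_force: 0.0
```

```bash
cat > tip.py <<'E'
from h import *
o=ctrl.get_obs();print(o["eef_pos"].round(4),o["wrist_force"].round(2),(R.T@(o["eef_pos"][:2]*1000-[572.4,-52.2])).round(1))
im,d=ctrl.camera("scene")
P=cloud("scene",np.ones(d.shape,bool),d);c=im[d>0]
m=(c.max(1)<80)&(np.ptp(c,axis=1)<14)&(P[:,2]<.09)&(np.hypot(*(P[:,:2]-o["eef_pos"][:2]).T)<.04)
Q=P[m];k=np.argsort(Q[:,2])[:12];print((Q[k]*1000).astype(int).tolist())
E
python3 tip.py
```

```text
[ 0.4483  0.0013 -0.0005] [-0.27  0.32 -0.23] [-131.5   31.1]
[[480, -11, 21], [477, -21, 21], [484, 13, 24], [484, 9, 24], [482, -1, 26], [485, 4, 26], [480, -20, 26], [482, -6, 26], [456, -7, 40], [454, -9, 40], [458, 0, 43], [459, -5, 44]]
```

apply_moves(
  moves=[
    {"jaw": 0,"offset": [0,0,2],"rot": [0,0,0]},
    {"jaw": 0,"offset": [0,0,2],"rot": [0,0,0]},
    {"jaw": 0,"offset": [0,0,2],"rot": [0,0,0]},
    {"jaw": 0,"offset": [0,0,1],"rot": [0,0,0]},
    {"jaw": 0,"offset": [0,0,0],"rot": [0,0,0]},
  ],
)

```text
time_s: 8.9
eef_pos: [0.448, 0.0014, -0.007]
eef_rot: [-0.0, 0.087, 0.996, 0.0]
wrist_force: [-0.6, -0.0, 0.1]
opening: 0.0
grasp_force: 0.0
```

apply_moves(
  moves=[
    {"jaw": 0,"offset": [0,0,1],"rot": [0,0,0]},
    {"jaw": 0,"offset": [0,0,1],"rot": [0,0,0]},
    {"jaw": 0,"offset": [0,0,1],"rot": [0,0,0]},
    {"jaw": 0,"offset": [0,0,0],"rot": [0,0,0]},
    {"jaw": 0,"offset": [0,0,0],"rot": [0,0,0]},
  ],
)

```text
time_s: 9.52
eef_pos: [0.4481, 0.0014, -0.0099]
eef_rot: [-0.0, 0.087, 0.996, -0.0]
wrist_force: [0.3, 0.6, 0.0]
opening: 0.002
grasp_force: 0.0
```

```bash
python3 tip.py
```

```text
[ 0.4481  0.0014 -0.0099] [0.32 0.63 0.03] [-131.7   31.2]
[[483, 10, 22], [480, -12, 22], [483, -2, 23], [483, 5, 23], [484, 13, 25], [482, -5, 26], [452, -8, 27], [457, -4, 27], [480, -20, 27], [456, -7, 29], [458, -2, 30], [456, -4, 31]]
```

apply_moves(
  moves=[
    {"jaw": 0,"offset": [-10,0,1],"rot": [0,0,0]},
    {"jaw": 0,"offset": [-8,0,0],"rot": [0,0,0]},
    {"jaw": 0,"offset": [-8,0,0],"rot": [0,0,0]},
    {"jaw": 0,"offset": [-6,0,0],"rot": [0,0,0]},
    {"jaw": 0,"offset": [0,0,0],"rot": [0,0,0]},
  ],
)

```text
time_s: 10.2
eef_pos: [0.4806, -0.0044, -0.0109]
eef_rot: [0.001, 0.087, 0.996, -0.0]
wrist_force: [-0.1, -0.1, -0.1]
opening: -0.0
grasp_force: 0.0
```

```bash
sed -i 's/        print(y,P/        if m.any(): print(y,P/' h.py; python3 tip.py;python3 -c "
from h import *
far(ctrl.camera('top')[0])"
```

```text
[ 0.4806 -0.0044 -0.0109] [-0.07 -0.12 -0.1 ] [-98.7  31.1]
[[496, -14, 19], [492, -39, 22], [495, -22, 24], [495, -30, 24], [504, 19, 25], [501, 5, 25], [501, 1, 25], [499, -9, 25], [499, -5, 26], [504, 23, 26], [501, -3, 26], [496, -27, 26]]
-50 48.9 -75.1 | -30 49.0 -14.3 | -10 49.2 -17.4 | 10 48.9 -16.7 | 30 49.0 -16.6 | 50 49.2 -16.9 | 70 48.9 -14.1 | 90 48.5 -7.1 | 110 48.7 -17.0 | y -59.1 116.8
```

The board now moves (about 18 mm so far). About 24 mm remain.

apply_moves(
  moves=[
    {"jaw": 0,"offset": [-6,0,0],"rot": [0,0,0]},
    {"jaw": 0,"offset": [-6,0,0],"rot": [0,0,0]},
    {"jaw": 0,"offset": [-5,0,0],"rot": [0,0,0]},
    {"jaw": 0,"offset": [-2,0,0],"rot": [0,0,0]},
    {"jaw": 0,"offset": [0,0,0],"rot": [0,0,0]},
  ],
)

```text
time_s: 10.92
eef_pos: [0.4987, -0.0076, -0.0109]
eef_rot: [0.0, 0.087, 0.996, -0.0]
wrist_force: [-0.9, -0.5, -0.3]
opening: 0.001
grasp_force: 0.3
```

apply_moves(
  moves=[
    {"jaw": 0,"offset": [-1,0,0],"rot": [0,0,0]},
    {"jaw": 0,"offset": [-1,0,0],"rot": [0,0,0]},
    {"jaw": 0,"offset": [-1,0,0],"rot": [0,0,0]},
    {"jaw": 0,"offset": [0,0,0],"rot": [0,0,0]},
    {"jaw": 0,"offset": [0,0,0],"rot": [0,0,0]},
  ],
)

```text
time_s: 11.55
eef_pos: [0.5015, -0.008, -0.0109]
eef_rot: [0.0, 0.087, 0.996, -0.0]
wrist_force: [-1.4, 0.7, 0.0]
opening: 0.001
grasp_force: 0.8
```

apply_moves(
  moves=[
    {"jaw": 0,"offset": [-1,0,0],"rot": [0,0,0]},
    {"jaw": 0,"offset": [-1,0,0],"rot": [0,0,0]},
    {"jaw": 0,"offset": [0,0,0],"rot": [0,0,0]},
    {"jaw": 0,"offset": [0,0,0],"rot": [0,0,0]},
    {"jaw": 0,"offset": [0,0,0],"rot": [0,0,0]},
  ],
)

```text
time_s: 12.18
eef_pos: [0.5035, -0.0084, -0.0109]
eef_rot: [0.0, 0.087, 0.996, -0.0]
wrist_force: [-1.1, 0.9, -0.1]
opening: -0.002
grasp_force: 0.7
```

```bash
python3 tip.py;python3 -c "
from h import *
far(ctrl.camera('top')[0])"
```

```text
[ 0.5035 -0.0084 -0.0109] [-1.06  0.89 -0.05] [-75.5  31.2]
[[517, -28, 21], [520, -10, 22], [518, -24, 22], [523, -4, 23], [526, 17, 23], [523, -1, 23], [518, -33, 24], [524, 2, 24], [527, 20, 25], [516, -44, 26], [511, -12, 26], [517, -40, 27]]
-50 71.9 -52.5 | -30 71.6 12.2 | -10 71.8 8.7 | 10 72.0 12.5 | 30 72.1 15.4 | 50 71.8 15.5 | 70 72.0 16.2 | 90 69.4 22.3 | 110 71.8 9.1 | y -60.8 115.9
```

apply_moves(
  moves=[
    {"jaw": 0,"offset": [-1,0,0],"rot": [0,0,0]},
    {"jaw": 0,"offset": [-1,0,0],"rot": [0,0,0]},
    {"jaw": 0,"offset": [0,0,0],"rot": [0,0,0]},
    {"jaw": 0,"offset": [0,0,0],"rot": [0,0,0]},
    {"jaw": 0,"offset": [0,0,0],"rot": [0,0,0]},
  ],
)

```text
time_s: 12.9
eef_pos: [0.5047, -0.0086, -0.011]
eef_rot: [-0.001, 0.087, 0.996, 0.0]
wrist_force: [-5.5, 0.6, 3.7]
opening: 0.003
grasp_force: 2.5
```

apply_moves(
  moves=[
    {"jaw": 0,"offset": [-1,0,0],"rot": [0,0,0]},
    {"jaw": 0,"offset": [0,0,0],"rot": [0,0,0]},
    {"jaw": 0,"offset": [0,0,0],"rot": [0,0,0]},
    {"jaw": 0,"offset": [0,0,0],"rot": [0,0,0]},
    {"jaw": 0,"offset": [0,0,0],"rot": [0,0,0]},
  ],
)

```text
time_s: 13.52
eef_pos: [0.5046, -0.0086, -0.0112]
eef_rot: [-0.002, 0.087, 0.996, 0.0]
wrist_force: [-7.5, 0.8, 6.3]
opening: 0.002
grasp_force: 4.0
```

```bash
python3 -c "
from h import *
far(ctrl.camera('top')[0])"
```

```text
-50 71.9 -49.8 | -30 72.1 15.4 | -10 72.3 12.9 | 10 72.5 15.7 | 30 71.6 18.6 | 50 72.3 16.6 | 70 72.5 19.4 | 90 72.7 22.8 | 110 72.9 19.2 | y -60.3 116.4
```

apply_moves(
  moves=[
    {"jaw": 0,"offset": [3,0,0],"rot": [0,0,0]},
    {"jaw": 0,"offset": [15,0,0],"rot": [0,0,0]},
    {"jaw": 0.4,"offset": [0,0,-50],"rot": [0,0,0]},
    {"jaw": 0.4,"offset": [0,0,-50],"rot": [0,0,0]},
    {"jaw": 0.4,"offset": [0,0,0],"rot": [0,0,0]},
  ],
)

```text
time_s: 14.2
eef_pos: [0.4917, -0.0065, 0.0933]
eef_rot: [0.005, 0.087, 0.996, -0.001]
wrist_force: [0.2, 0.5, -0.1]
opening: 0.401
grasp_force: 0.0
```

```bash
cat > knob.py <<'E'
from h import *
o=ctrl.get_obs();print("q",o["q"].round(3),o["eef_pos"].round(4),o["opening"],o["wrist_force"].round(2))
for cam in ("top","scene"):
    im,d=ctrl.camera(cam)
    h=cv2.cvtColor(im,cv2.COLOR_RGB2HSV).astype(int);H,S,V=h[...,0],h[...,1],h[...,2]
    rd=((H<8)|(H>172))&(S>140)&(V>60)
    P=cloud(cam,rd,d);P=P[(np.hypot(P[:,0]-.566,P[:,1]+.1455)<.13)]
    k=P[P[:,2]>.058]; print(cam,len(P),len(k),np.median(k,0).round(4),k.min(0).round(3),k.max(0).round(3))
    a=k.mean(0)[:2]-[.566,-.1455];print("ang",np.degrees(np.arctan2(a[1],a[0])),np.hypot(*a),"q cam",-np.arctan2(a[1],a[0])-np.radians(10)-.7)
    if cam=="top": far(im)
E
python3 knob.py
```

```text
q [-0.255  0.118  1.915  0.     1.099 -1.652] [ 0.4917 -0.0065  0.0933] 0.4006458045299133 [ 0.18  0.52 -0.13]
top 186 24 [ 0.6055 -0.2254  0.0689] [ 0.598 -0.234  0.062] [ 0.613 -0.218  0.075]
ang -63.813258114853284 0.08925173703080796 q cam 0.23921853532974668
-50 71.9 -49.3 | -30 72.1 12.7 | -10 72.3 11.9 | 10 72.5 13.0 | 30 71.6 12.7 | 50 72.3 12.8 | 70 72.5 18.9 | 90 72.7 19.0 | 110 72.9 25.6 | y -60.1 116.4
scene 323 51 [ 0.6082 -0.232   0.0693] [ 0.598 -0.24   0.059] [ 0.616 -0.222  0.072]
ang -64.04565679646743 0.09591769706913277 q cam 0.24327465750120747
```

apply_moves(
  moves=[
    {"jaw": 0.4,"offset": [-37.8,-49.5,0],"rot": [0,0,0]},
    {"jaw": 0.4,"offset": [-37.8,-49.5,0],"rot": [0,0,0]},
    {"jaw": 0.4,"offset": [-37.8,-49.5,0],"rot": [0,0,0]},
    {"jaw": 0.4,"offset": [-37.8,-49.5,0],"rot": [0,0,0]},
    {"jaw": 0.4,"offset": [0,0,0],"rot": [0,0,10]},
  ],
)

```text
time_s: 14.92
eef_pos: [0.6028, -0.2308, 0.086]
eef_rot: [-0.001, 0.177, 0.984, 0.0]
wrist_force: [-0.5, 0.5, -0.5]
opening: 0.397
grasp_force: 0.0
```

apply_moves(
  moves=[
    {"jaw": 0.4,"offset": [0,0,0],"rot": [0,0,10]},
    {"jaw": 0.4,"offset": [0,0,0],"rot": [0,0,10]},
    {"jaw": 0.4,"offset": [0,0,0],"rot": [0,0,10]},
    {"jaw": 0.4,"offset": [0,0,0],"rot": [0,0,10]},
    {"jaw": 0.4,"offset": [0,0,0],"rot": [0,0,4]},
  ],
)

```text
time_s: 15.55
eef_pos: [0.6014, -0.226, 0.0862]
eef_rot: [-0.002, 0.531, 0.847, -0.0]
wrist_force: [-0.4, 0.3, 0.5]
opening: 0.397
grasp_force: 0.0
```

apply_moves(
  moves=[
    {"jaw": 0.4,"offset": [0,0,15],"rot": [0,0,0]},
    {"jaw": 0.4,"offset": [0,0,0],"rot": [0,0,0]},
    {"jaw": 0.4,"offset": [0,0,0],"rot": [0,0,0]},
    {"jaw": 0.4,"offset": [0,0,0],"rot": [0,0,0]},
    {"jaw": 0.4,"offset": [0,0,0],"rot": [0,0,0]},
  ],
)

```text
time_s: 16.18
eef_pos: [0.6033, -0.2271, 0.0745]
eef_rot: [0.0, 0.53, 0.848, 0.0]
wrist_force: [0.5, -0.4, 0.3]
opening: 0.404
grasp_force: 0.0
```

```bash
python3 - <<'E'
from h import *
o=ctrl.get_obs();print(o["q"].round(2),o["eef_pos"].round(4),o["eef_rot"].round(3),o["wrist_force"])
w,_=ctrl.camera("wrist");im,_=ctrl.camera("scene")
a=cv2.resize(im[180:300,180:300],(384,384),interpolation=cv2.INTER_CUBIC)
cv2.imwrite("pics/k1.png",np.hstack([a,w[:,56:456]])[:,:,::-1])
p=ctrl.camera_params("wrist");print(p)
E
```

```text
[-0.54  0.46  1.52  0.    1.16 -1.  ] [ 0.6033 -0.2271  0.0745] [0.    0.53  0.848 0.   ] [ 0.54622116 -0.43492666  0.28924118]
{'K': array([[297.31863964,   0.        , 258.36911354],
       [  0.        , 297.31863964, 195.52585839],
       [  0.        ,   0.        ,   1.        ]]), 'mount': array([[-1.44753548e-05, -9.50489155e-01, -3.10757728e-01,
         7.91260848e-02],
       [ 9.99999882e-01,  1.37099005e-04, -4.65914304e-04,
        -9.10944629e-05],
       [ 4.85451069e-04, -3.10757699e-01,  9.50489041e-01,
        -1.73343713e-01],
       [ 0.00000000e+00,  0.00000000e+00,  0.00000000e+00,
         1.00000000e+00]])}
```

View pics/k1.png

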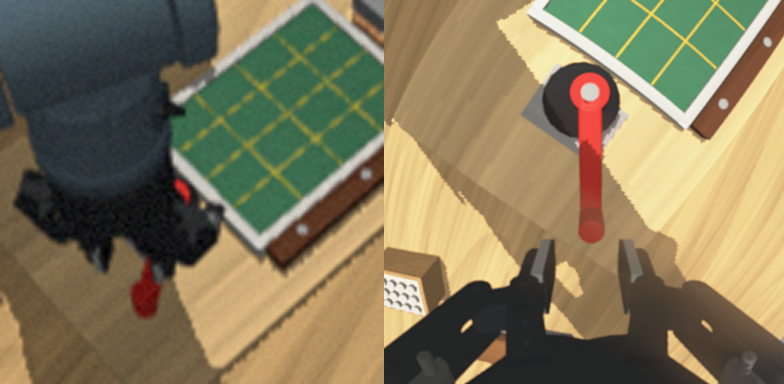

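The wrist view shows the knob at (591,225), centred between the fingers. Its radial position needs working out.

```bash
python3 - <<'E'
from h import *
p=ctrl.camera_params("wrist");K=np.array(p["K"]);M=np.array(p["mount"])
def ray(u,v):
    a=np.array([u-K[0,2],v-K[1,2]])/K[0,0];r=np.hypot(*a);s=np.sin(r)/r
    return M[:3,:3]@np.array([a[0]*s,a[1]*s,np.cos(r)])
C=M[:3,3]
for nm,u,v,zs in [("knobtop",263,222,(.0745-.07,.1045-.07)),("pivot",590-328,92,(.0745-.045,.1045-.045)),("tipL",548-328,240,(-.03,-.01,0,)),("tipR",626-328,240,(-.03,-.01,0))]:
    r=ray(u,v)
    for z in zs: print(nm,z,((C+r*(z-C[2])/r[2])*1000).round(1))
w,d=ctrl.camera("wrist")
for u,v in [(263,222),(262,92),(216,255),(218,245),(301,245),(304,255),(330,100)]: 
    q=d[v,u]; a=np.array([u-K[0,2],v-K[1,2]])/K[0,0];r=np.hypot(*a);s=np.sin(r)/r if r else 1
    pc=np.array([a[0]*s,a[1]*s,np.cos(r)]);pc=pc/pc[2]*q
    print((u,v),w[v,u],"d",q,((M[:3,:3]@pc+C)*1000).round(1))
E
```

```text
knobtop 0.00449999999999999 [2.9 2.8 4.5]
knobtop 0.03449999999999999 [-10.    3.3  34.5]
pivot 0.0295 [85.7  2.2 29.5]
pivot 0.0595 [86.6  2.6 59.5]
tipL -0.03 [  7.  -20.9 -30. ]
tipL -0.01 [ -3.1 -23.8 -10. ]
tipL 0 [ -8.2 -25.3   0. ]
tipR -0.03 [  7.   21.3 -30. ]
tipR -0.01 [ -3.1  24.3 -10. ]
tipR 0 [-8.2 25.7  0. ]
(263, 222) [164  72  55] d 0.19236694 [3.  2.8 4.2]
(262, 92) [218 214 206] d 0.18661425 [85.5  2.2 25.1]
(216, 255) [111 108 100] d 0.13574499 [ 10.6 -19.9 -52.9]
(218, 245) [111 108 100] d 0.1452366 [ 10.7 -20.2 -42.9]
(301, 245) [130 115 100] d 0.14565918 [ 10.4  21.1 -42.5]
(304, 255) [125 113 100] d 0.13644528 [ 10.2  21.2 -52.3]
(330, 100) [237 235 227] d 0.208051 [81.7 52.8 46.4]
```

Lengths now make sense: the fingertips sit about 30–37 mm behind the nominal TCP. I'll centre over the knob and go down.

apply_moves(
  moves=[
    {"jaw": 0.4,"offset": [3,2.5,0],"rot": [0,0,0]},
    {"jaw": 0.4,"offset": [0,0,25],"rot": [0,0,0]},
    {"jaw": 0.4,"offset": [0,0,20],"rot": [0,0,0]},
    {"jaw": 0.4,"offset": [0,0,12],"rot": [0,0,0]},
    {"jaw": 0.4,"offset": [0,0,0],"rot": [0,0,0]},
  ],
)

```text
time_s: 16.95
eef_pos: [0.6031, -0.2226, 0.0157]
eef_rot: [-0.001, 0.53, 0.848, -0.0]
wrist_force: [0.5, -0.4, 0.5]
opening: 0.404
grasp_force: 0.0
```

apply_moves(
  moves=[
    {"jaw": 0.28,"offset": [0,0,0],"rot": [0,0,0]},
    {"jaw": 0.28,"offset": [0,0,0],"rot": [0,0,0]},
    {"jaw": 0.28,"offset": [0,0,0],"rot": [0,0,0]},
    {"jaw": 0.28,"offset": [0,0,0],"rot": [0,0,0]},
    {"jaw": 0.28,"offset": [0,0,0],"rot": [0,0,0]},
  ],
)

```text
time_s: 17.58
eef_pos: [0.604, -0.2232, 0.0172]
eef_rot: [0.0, 0.53, 0.848, -0.0]
wrist_force: [0.2, -0.2, -0.2]
opening: 0.278
grasp_force: 0.0
```

```bash
python3 - <<'E'
from h import *
o=ctrl.get_obs();print(o["eef_pos"].round(4),o["wrist_force"].round(2),o["torque"].round(2),o["opening"])
w,_=ctrl.camera("wrist");cv2.imwrite("pics/k2.png",w[:,56:456,::-1])
E
```

```text
[ 0.604  -0.2232  0.0172] [ 0.24 -0.23 -0.25] [0.03 0.03 0.05] 0.27760017516620594
```

View pics/k2.png

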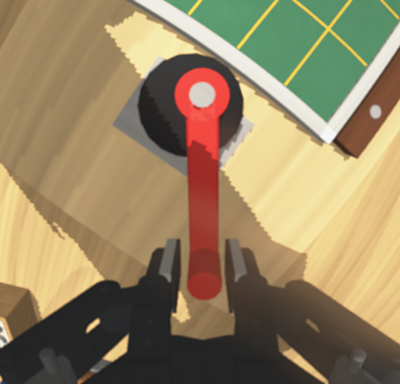

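apply_moves(
  moves=[
    {"jaw": 0.28,"offset": [0,-4,0],"rot": [0,0,0]},
    {"jaw": 0.28,"offset": [0.5,-9.4,0],"rot": [0,0,6]},
    {"jaw": 0.28,"offset": [0.5,-9.4,0],"rot": [0,0,6]},
    {"jaw": 0.28,"offset": [0.5,-9.4,0],"rot": [0,0,6]},
    {"jaw": 0.28,"offset": [0.5,-9.4,0],"rot": [0,0,6]},
  ],
)

```text
time_s: 18.25
eef_pos: [0.5643, -0.2335, 0.0172]
eef_rot: [0.0, 0.696, 0.718, 0.001]
wrist_force: [3.2, 1.8, -0.6]
opening: 0.277
grasp_force: 1.4
```

apply_moves(
  moves=[
    {"jaw": 0.28,"offset": [0.2,-4.7,0],"rot": [0,0,3]},
    {"jaw": 0.28,"offset": [0.2,-4.7,0],"rot": [0,0,3]},
    {"jaw": 0.28,"offset": [0.2,-4.7,0],"rot": [0,0,3]},
    {"jaw": 0.28,"offset": [0,0,0],"rot": [0,0,0]},
    {"jaw": 0.28,"offset": [0,0,0],"rot": [0,0,0]},
  ],
)

```text
time_s: 18.88
eef_pos: [0.5499, -0.2333, 0.0171]
eef_rot: [-0.0, 0.748, 0.663, -0.0]
wrist_force: [0.7, 0.3, -0.4]
opening: 0.28
grasp_force: 0.0
```

```bash
cat > f.py <<'E'
from h import *
from scipy.spatial.transform import Rotation as Ro
import sys
o=ctrl.get_obs();q=o["eef_rot"];A=Ro.from_quat([q[1],q[2],q[3],q[0]]).as_matrix()
print("F tool",(A.T@o["wrist_force"]).round(2),"T",(A.T@o["torque"]).round(2),o["eef_pos"].round(4),"grasp",o["grasp_force"],"q6",o["q"][5].round(2))
w,d=ctrl.camera("wrist")
h=cv2.cvtColor(w,cv2.COLOR_RGB2HSV).astype(int)
rd=((h[...,0]<8)|(h[...,0]>172))&(h[...,1]>140)&(h[...,2]>60)
p=ctrl.camera_params("wrist");K=np.array(p["K"]);M=np.array(p["mount"])
r,c=np.nonzero(rd);a=np.c_[c-K[0,2],r-K[1,2]]/K[0,0];t_=np.hypot(*a.T);s=np.sin(t_)/t_
pc=np.c_[a*s[:,None],np.cos(t_)];pc=pc/pc[:,2:]*d[r,c][:,None];T=pc@M[:3,:3].T+M[:3,3]
W=T@A.T+o["eef_pos"];k=(W[:,2]>.064)&(W[:,2]<.076)
m=T[k].mean(0);print("knob tool",(m*1000).round(1),"world",W[k].mean(0).round(4))
a=W[k].mean(0)[:2]-[.567,-.147];print("q cam",((-np.arctan2(a[1],a[0])-np.radians(10)-.7)%(2*np.pi)).round(3),"R",np.hypot(*a).round(4))
E
python3 f.py
```

```text
F tool [0.38 0.61 0.44] T [ 0.   -0.   -0.03] [ 0.5499 -0.2333  0.0171] grasp 0.0 q6 -0.48
knob tool [ -2.    3.1 -52.6] world [ 0.5527 -0.2357  0.0697]
q cam 0.856 R 0.0898
```

apply_moves(
  moves=[
    {"jaw": 0.28,"offset": [0,-3.9,0],"rot": [0,0,2.5]},
    {"jaw": 0.28,"offset": [0.1,-3.9,0],"rot": [0,0,2.5]},
    {"jaw": 0.28,"offset": [0.1,-3.9,0],"rot": [0,0,2.5]},
    {"jaw": 0.28,"offset": [0.1,-3.9,0],"rot": [0,0,2.5]},
    {"jaw": 0.28,"offset": [0.1,-3.9,0],"rot": [0,0,2.5]},
  ],
)

```text
time_s: 19.55
eef_pos: [0.5322, -0.2287, 0.0174]
eef_rot: [0.001, 0.817, 0.577, 0.001]
wrist_force: [3.3, 0.9, -1.8]
opening: 0.279
grasp_force: 1.8
```

```bash
python3 f.py
```

```text
F tool [1.93 2.78 1.79] T [-0.57  0.44 -0.09] [ 0.5322 -0.2287  0.0174] grasp 1.7823978513479233 q6 -0.27
knob tool [ -1.    3.4 -52.3] world [ 0.5349 -0.2307  0.0697]
q cam 1.062 R 0.0896
```

apply_moves(
  moves=[
    {"jaw": 0.28,"offset": [0.1,-2.4,0],"rot": [0,0,1.5]},
    {"jaw": 0.28,"offset": [0,-2.4,0],"rot": [0,0,1.5]},
    {"jaw": 0.28,"offset": [0,-2.4,0],"rot": [0,0,1.5]},
    {"jaw": 0.28,"offset": [0,-2.4,0],"rot": [0,0,1.5]},
    {"jaw": 0.28,"offset": [0,-2.4,0],"rot": [0,0,1.5]},
  ],
)

```text
time_s: 20.23
eef_pos: [0.5201, -0.2241, 0.0173]
eef_rot: [0.0, 0.853, 0.522, 0.0]
wrist_force: [4.1, 0.5, 0.3]
opening: 0.283
grasp_force: 1.8
```

```bash
python3 f.py; python3 -c "
from h import *
far(ctrl.camera('top')[0])"
```

```text
F tool [ 2.37  3.44 -0.34] T [-0.65  0.41 -0.07] [ 0.5201 -0.2241  0.0173] grasp 1.8175502121448517 q6 -0.14
knob tool [  0.6   3.4 -52.5] world [ 0.5234 -0.2251  0.0697]
q cam 1.205 R 0.0895
-50 71.9 -49.8 | -30 72.1 -49.7 | -10 71.8 -52.3 | 10 72.5 -50.0 | 30 72.1 -52.5 | 50 72.3 -49.7 | 70 72.5 -49.6 | 90 72.7 -50.0 | 110 72.9 -49.9 | y -57.2 118.5
```

apply_moves(
  moves=[
    {"jaw": 0.28,"offset": [0,-2.4,0],"rot": [0,0,1.5]},
    {"jaw": 0.28,"offset": [0,-2.4,0],"rot": [0,0,1.5]},
    {"jaw": 0.28,"offset": [0,-2.4,0],"rot": [0,0,1.5]},
    {"jaw": 0.28,"offset": [0,-2.4,0],"rot": [0,0,1.5]},
    {"jaw": 0.28,"offset": [0,-2.4,0],"rot": [0,0,1.5]},
  ],
)

```text
time_s: 20.95
eef_pos: [0.5095, -0.2179, 0.017]
eef_rot: [0.0, 0.885, 0.465, -0.0]
wrist_force: [5.7, 1.0, -0.3]
opening: 0.28
grasp_force: 1.8
```

```bash
python3 f.py
```

```text
F tool [4.1  4.14 0.26] T [-0.58  0.45  0.01] [ 0.5095 -0.2179  0.017 ] grasp 1.8377712741494179 q6 -0.01
knob tool [  1.9   3.5 -52.6] world [ 0.5135 -0.2183  0.0697]
q cam 1.34 R 0.0892
```

apply_moves(
  moves=[
    {"jaw": 0.28,"offset": [0,-2.4,0],"rot": [0,0,1.5]},
    {"jaw": 0.28,"offset": [0,-2.4,0],"rot": [0,0,1.5]},
    {"jaw": 0.28,"offset": [0,-2.4,0],"rot": [0,0,1.5]},
    {"jaw": 0.28,"offset": [0,-2.4,0],"rot": [0,0,1.5]},
    {"jaw": 0.28,"offset": [0,-2.4,0],"rot": [0,0,1.5]},
  ],
)

```text
time_s: 21.62
eef_pos: [0.5, -0.2106, 0.0171]
eef_rot: [0.0, 0.914, 0.406, -0.0]
wrist_force: [5.0, 0.1, -0.1]
opening: 0.28
grasp_force: 1.9
```

```bash
python3 f.py; python3 -c "
from h import *
far(ctrl.camera('top')[0])"
```

```text
F tool [3.39 3.64 0.11] T [-0.6   0.47 -0.02] [ 0.5    -0.2106  0.0171] grasp 1.8955463916063309 q6 0.12
knob tool [  3.2   3.6 -52.6] world [ 0.5048 -0.2107  0.0697]
q cam 1.47 R 0.089
-50 71.9 -49.8 | -30 72.1 -49.7 | -10 72.3 -52.3 | 10 72.5 -50.0 | 30 74.9 -49.9 | 50 72.3 -49.7 | 70 72.5 -49.6 | 90 72.7 -50.0 | 110 72.9 -49.9 | y -55.5 121.0
```

apply_moves(
  moves=[
    {"jaw": 0.28,"offset": [0.6,-1.9,0],"rot": [0,0,1.2]},
    {"jaw": 0.28,"offset": [0.6,-1.9,0],"rot": [0,0,1.2]},
    {"jaw": 0.28,"offset": [0.6,-1.9,0],"rot": [0,0,1.2]},
    {"jaw": 0.28,"offset": [0.6,-1.9,0],"rot": [0,0,1.2]},
    {"jaw": 0.28,"offset": [0.6,-1.9,0],"rot": [0,0,1.2]},
  ],
)

```text
time_s: 22.35
eef_pos: [0.4951, -0.2035, 0.0173]
eef_rot: [0.001, 0.934, 0.358, -0.001]
wrist_force: [0.3, -7.9, -0.9]
opening: 0.279
grasp_force: 3.3
```

```bash
python3 f.py
```

```text
F tool [-5.02  6.07  0.91] T [-1.08 -0.75  0.04] [ 0.4951 -0.2035  0.0173] grasp 3.2706941664218903 q6 0.23
knob tool [  2.4   3.7 -52.5] world [ 0.4994 -0.2046  0.0697]
q cam 1.562 R 0.0888
```

apply_moves(
  moves=[
    {"jaw": 0.28,"offset": [0.2,-1.9,0],"rot": [0,0,1.2]},
    {"jaw": 0.28,"offset": [0.2,-1.9,0],"rot": [0,0,1.2]},
    {"jaw": 0.28,"offset": [0.2,-1.9,0],"rot": [0,0,1.2]},
    {"jaw": 0.28,"offset": [0.2,-1.9,0],"rot": [0,0,1.2]},
    {"jaw": 0.28,"offset": [0.2,-1.9,0],"rot": [0,0,1.2]},
  ],
)

```text
time_s: 23.02
eef_pos: [0.4902, -0.1962, 0.0173]
eef_rot: [0.002, 0.951, 0.308, -0.0]
wrist_force: [2.2, -11.0, -3.1]
opening: 0.277
grasp_force: 4.9
```

```bash
python3 f.py; python3 -c "
from h import *
far(ctrl.camera('top')[0])"
```

```text
F tool [-4.69 10.23  3.19] T [-1.54 -0.7   0.08] [ 0.4902 -0.1962  0.0173] grasp 4.9121953547000885 q6 0.34
knob tool [  2.4   3.9 -52.4] world [ 0.4944 -0.1978  0.0698]
q cam 1.657 R 0.0886
-50 71.9 -49.8 | -30 72.1 -49.7 | -10 72.3 -52.8 | 10 72.5 -50.0 | 30 72.1 -49.9 | 50 72.3 -49.7 | 70 72.5 -49.6 | 90 72.7 -50.0 | 110 72.9 -49.9 | y -54.3 122.2
```

apply_moves(
  moves=[
    {"jaw": 0.28,"offset": [0.1,-1.9,0],"rot": [0,0,1.2]},
    {"jaw": 0.28,"offset": [0.1,-1.9,0],"rot": [0,0,1.2]},
    {"jaw": 0.28,"offset": [0.1,-1.9,0],"rot": [0,0,1.2]},
    {"jaw": 0.28,"offset": [0.1,-1.9,0],"rot": [0,0,1.2]},
    {"jaw": 0.28,"offset": [0.1,-1.9,0],"rot": [0,0,1.2]},
  ],
)

```text
time_s: 23.75
eef_pos: [0.486, -0.1885, 0.0174]
eef_rot: [0.002, 0.966, 0.258, 0.0]
wrist_force: [4.3, -11.8, -6.2]
opening: 0.277
grasp_force: 6.1
```

```bash
python3 f.py
```

```text
F tool [-2.12 12.38  6.3 ] T [-1.89 -0.29  0.01] [ 0.486  -0.1885  0.0174] grasp 6.071557849645615 q6 0.45
knob tool [  2.5   3.9 -52.3] world [ 0.49   -0.1904  0.0698]
q cam 1.754 R 0.0884
```

apply_moves(
  moves=[
    {"jaw": 0.28,"offset": [0.1,-1.6,0],"rot": [0,0,1]},
    {"jaw": 0.28,"offset": [0.1,-1.6,0],"rot": [0,0,1]},
    {"jaw": 0.28,"offset": [0,0,0],"rot": [0,0,0]},
    {"jaw": 0.28,"offset": [0,0,0],"rot": [0,0,0]},
    {"jaw": 0.28,"offset": [0,0,0],"rot": [0,0,0]},
  ],
)

```text
time_s: 24.42
eef_pos: [0.4845, -0.1855, 0.0174]
eef_rot: [0.002, 0.97, 0.242, 0.0]
wrist_force: [3.9, -10.2, -4.8]
opening: 0.279
grasp_force: 5.8
```

```bash
python3 f.py
```

```text
F tool [-1.36 10.76  4.83] T [-1.83 -0.29  0.01] [ 0.4845 -0.1855  0.0174] grasp 5.837680399417877 q6 0.49
knob tool [  2.5   3.9 -52.4] world [ 0.4885 -0.1875  0.0698]
q cam 1.791 R 0.0883
```

Clamped about 0.29 rad past the onset, which should be about 20 N. I'll let go, lift and check.

apply_moves(
  moves=[
    {"jaw": 0.28,"offset": [0,2,0],"rot": [0,0,0]},
    {"jaw": 0.32,"offset": [0,2,0],"rot": [0,0,0]},
    {"jaw": 0.32,"offset": [0,0,0],"rot": [0,0,0]},
    {"jaw": 0.32,"offset": [0,0,-20],"rot": [0,0,0]},
    {"jaw": 0.32,"offset": [0,0,-60],"rot": [0,0,0]},
  ],
)

```text
time_s: 25.1
eef_pos: [0.4825, -0.1841, 0.0944]
eef_rot: [-0.004, 0.97, 0.242, -0.003]
wrist_force: [1.5, -0.4, 0.2]
opening: 0.323
grasp_force: 0.0
```

apply_moves(
  moves=[
    {"jaw": 0.32,"offset": [-20,0,-60],"rot": [0,0,0]},
    {"jaw": 0.32,"offset": [-50,0,-20],"rot": [0,0,0]},
    {"jaw": 0.32,"offset": [0,0,0],"rot": [0,0,0]},
    {"jaw": 0.32,"offset": [0,0,0],"rot": [0,0,0]},
    {"jaw": 0.32,"offset": [0,0,0],"rot": [0,0,0]},
  ],
)

```text
time_s: 25.72
eef_pos: [0.4242, -0.2182, 0.1753]
eef_rot: [-0.001, 0.97, 0.243, -0.001]
wrist_force: [-0.5, -0.7, 0.9]
opening: 0.318
grasp_force: 0.0
```

```bash
python3 f.py; python3 knob.py; python3 st.py pics/end.png
```

```text
F tool [-0.8   0.42 -0.87] T [ 0.02 -0.02 -0.02] [ 0.4242 -0.2182  0.1753] grasp 0.0 q6 0.36
knob tool [-225.3  326.3  100. ] world [ 0.3788 -0.612   0.0747]
q cam 1.081 R 0.5016
q [-0.725 -0.015  1.871  0.     1.287  0.356] [ 0.4242 -0.2182  0.1752] 0.3171601649062128 [ 0.39  0.29 -0.08]
top 215 25 [ 0.4846 -0.1867  0.0696] [ 0.478 -0.193  0.066] [ 0.491 -0.178  0.076]
ang -153.69584968294348 0.09081327157418034 q cam 1.8079656984182135
-50 71.9 -49.8 | -30 72.1 -49.7 | -10 75.0 -50.1 | 10 72.5 -50.0 | 30 74.9 -49.9 | 50 72.3 -49.7 | 70 72.5 -49.6 | 90 72.7 -50.0 | 110 72.9 -49.9 | y -53.8 123.2
scene 330 47 [ 0.4883 -0.1919  0.0691] [ 0.478 -0.199  0.059] [ 0.495 -0.183  0.073]
ang -149.4728435521558 0.09129593040600108 q cam 1.7342603371040626
board jig [11.4 34.8] (176.84329223632812, 125.35553741455078) 79.76863098144531
tcp jig [-116.9 -189.6] [ 0.78 -1.08  0.84]
```

View pics/end.png

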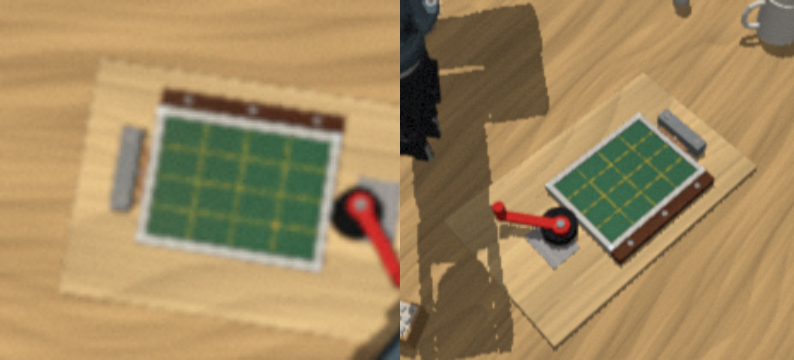

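The board is flush with the rail (far edge at rows 100–125), touches the pad on the left, and the cam is against its right side. The robot is clear of everything.

```bash
python3 -c "
from bench import ctrl
print(ctrl.hand_in())"
```

```text
the job is handed in; nothing more can be done
None
```

I pushed the board flush against the stop rail, swung the cam to an estimated 20 N hold and handed the job in; the hand-in gave no verdict. The force was judged by feel at the knob, not measured directly, and the robot was clear of everything at the end.

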